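Ease a stone napkin ring off its display bar and lay it in the cradle

ROBOT

A 6-joint arm with a two-finger parallel gripper is mounted at the origin on the work surface. World frame = base frame: x ahead of the robot, y to its left, z up, the work surface at z = 0. Lengths are in m, angles in rad, forces in N, time in s.
With the tool pointing down it reaches from about 0.25 to 0.775 m from the base axis. Payload 8.9 kg.
Tool frame: the origin (TCP) lies midway between the tips of the shut fingers; the grasp point (between the pads) lies ctrl.grasp_offset behind it (ctrl.grasp_offset is the distance from the TCP to the grasp point, in m); z points along the fingers, y is the line along which they close (so a half turn about z gives the same grasp; the last joint's range is limited). The gripper opens to 85 mm and grips with 20 to 120 N. Pads are 22 mm wide; open, the fingers measure 114 mm over their backs; the gripper's body (76 mm by 85 mm) begins 54 mm behind the grasp point. The pads swing forward as they close: fully open they stand 13 mm farther back than shut.
Start: joints at [1.121, 0.291, -0.153, 1.127, 0, 1.431], TCP at [0.161, 0.5, 0.231] pointing down, gripper open.
Joint ranges: [-2.52, 2.52], [-0.91, 1.74], [-1.3, 1.37], [-1.96, 2.02], [-1.52, 1.47], [-3.14, 3.14]. Speed limits (rad/s): [2.22, 2.22, 2.79, 3.14, 3.14, 3.14].

INTERFACE

Orientations are given as a unit quaternion [x, y, z, w].
In Python, from rig import status, grab_frame, get_calibration, hand_in, spot_in, pinpoint, ctrl gives the robot as it stands.
- The arm moves only by the tool carry_out, never from a script. Its argument "moves" is a list of rows, each an object of numbers: "jaw": the finger opening in mm, from 0 to 85.4; "x", "y", "z": the shift along the tool's x, y, z in mm; "yaw": the turn about the tool's z in rad. In form: [{"jaw": .., "x": .., "y": .., "z": .., "yaw": ..}, ...]. A call has 1 to 20 rows; each row is the pose to reach, as a shift and turn from the pose commanded when the call began, along the tool's axes at that moment; what a row does not reach only later rows make up. A row lasts 1/8 s, in which the tool goes at most 62.5 mm and 10.7 degrees, less where a joint would pass 70% of its speed; a pose out of reach is approached as far as the arm can. A call with a gripper value outside its range is refused whole. The fingers move at their own pace and stop on an object; the grip force is fixed at half the most. Time passes only in rows, so rows that repeat a pose let the fingers close. It gives the time, the measured TCP pose, the force, the opening and the grip force at its end, in the units of the state.
- status.sense(): the state, without advancing time (a new reading comes with each control period).
- grab_frame(name): name is "scene" or "top" or "wrist"; returns (picture, depth): 400x640x3 uint8, blue, green, red; 400x640 float32, m along the optical axis (not along the pixel's ray), 0 where there is no reading.
- get_calibration(name): a dict with "K" (3x3 intrinsics, pixels), "R" (3x3) and "t" (3): a world point X has camera coordinates R X + t. Camera axes: x right, y down, z forward; pixel columns grow to the right and rows downward; lengths in m; the calibration is good to about 2 mm. A picture is of the moment at which its call begins: read the wrist's pose just before it. get_calibration takes no time and is no camera call; for the wrist camera it gives the pose at the moment of the call.
- hand_in(): hands the job in; it is judged then, once.
Trained networks look in the newest picture that a camera, given by its name, has taken for a name from the list of things; names that differ only in an ending like _2 or _b are one class to them, and where a whole thing is asked for, a point or a joint stands for the part that bears it (a point fixed in the world has none). Each returns a list of dicts, best first, with "confidence" (0 to 1); they miss things now and then, are a little off and sometimes report something else, mostly with a low value. They report only what shows in the picture. A call takes as long as a camera call.
- spot_in(query, camera): "position" ([column, row] in pixels, amid what is visible of it).
- pinpoint(query, camera): "position" ([column, row] in pixels: a listed point, or the origin of a listed thing).
The state is a dict: "time_s": time; "joints": joint angles; "joint_vel": joint speeds; "joint_efforts": joint torques, N m; "tcp_pos": TCP position; "tcp_rot": TCP orientation; "wrist_force": force on the tool from outside, world axes, zero at the start; "moment": the same for the moment, N m; "width": finger opening in m; "grasp_force": force on a finger pad.
Only numpy, scipy, OpenCV 4.12 (cv2) and the standard library are available. Lean on these libraries where they do the work, as an engineer would, in place of code of your own. Each camera call takes 0.05 s, during which the arm holds its last target. There are 200 camera calls.

TASK

A customer wants the blue stone napkin ring. Ease it along the black display bar and off its free end without forcing the stone against the bar, then set it down gently, without dropping it, on its side between the two black rails of the wooden cradle, its bore along the rails and about midway along them, and let go. Leave the loose stones and the jar where they are.

Things in the scene. Friction and masses are not known exactly. Their poses are not given: they have to be found in the camera images.
- ring: Blue stone ring: plain tube, outside diameter 50 mm, bore 36 mm, 20 mm long, 40 to 75 g. Origin in the middle of the bore; y is the bore axis. It hangs on the bar, the top of its bore resting on it, its middle about 2 mm below the bar's centre line. It chips if pressed against the bar with more than 12 N or into the cradle with more than 20 N. A closing gripper turns it in line with the pads.
- stand: Fixed display stand: dark wooden foot 150 x 150 x 12 mm (origin at the centre of its underside), a column, and straight above it a wooden clamp head, 66 mm along x, 40 mm along y, 92 to 148 mm above the table. A round black bar, 32 mm in diameter, sticks out of the head roughly along the stand's -y. Its free end, with a thin brass band near it, is 175 mm from the origin.
- bar_pivot (a point): Point on the bar's centre line where the ring starts (within 3 mm): 70 mm along -y from the stand's origin and 120 mm up; axes as the stand's. The bar sits crooked: it passes through this point but points up to 8 degrees to either side of the stand's -y and up to 3 degrees up or down, which is not measured. It is stiff and does not give. Bore and bar have 4 mm clearance in diameter.
- cradle: Fixed wooden cradle lying on the table, board 110 (x) x 100 (y) x 8 mm, origin at the centre of its underside. Two black rails, each 6 mm wide, 70 mm long and 6 mm high, run along its y on top of the board, their middles 16 mm either side of the origin. The ring lies along y between them, resting on their inner top edges, its middle then 35 mm above the cradle's origin.
- green_stone: Loose green domed stone, 38 mm across, 12 mm high, near the cradle. Origin at its underside.
- pink_stone: Loose pink domed stone, 42 mm across, 13 mm high, near the cradle. Origin at its underside.
- agate_stone: Loose brown domed stone, 40 mm across, 12 mm high, near the cradle. Origin at its underside.
- jar: Loose amber jar, 44 mm across, 55 mm high, beside the stand. Origin at its underside.

How it is judged:
On the way:
1. the ring is slid wholly clear of the bar's free end, held in the fingers (y of ring in the frame of stand below -0.19 m and contact force between ring and the fingers above 0.5 N), for 0.1 s.
At the end, for the whole second after the job is handed in: The ring lies still on its side between the cradle's rails: its middle within 6 mm of the cradle's midline, within 22 mm of the middle of the rails' length and 31 to 39 mm above the cradle's origin, its bore within 0.2 rad of the rails' direction (x of ring in the frame of cradle between -0.006 and 0.006 m and y of ring in the frame of cradle between -0.022 and 0.022 m and z of ring in the frame of cradle between 0.031 and 0.039 m and angle between the y axis of ring and the y axis of cradle, either way round below 0.2 rad and linear speed of ring below 0.02 m/s); the robot touches nothing.
It fails at once if the ring is pressed against the stand or its bar with more than 12 N (contact force between ring and stand above 12 N).
It fails at once if the ring is pressed into the cradle with more than 20 N (contact force between ring and cradle above 20 N).
It fails at once if the ring is dropped: it moves faster than 0.3 m/s with nothing holding it (contact force between ring and the fingers below 0.02 N and contact force between ring and stand below 0.02 N and linear speed of ring above 0.3 m/s).
It fails at once if the robot pushes the stand or its bar with more than 20 N (contact force between the arm and stand above 20 N).
It fails at once if a loose stone or the jar is moved more than 15 mm (distance of any of green_stone, pink_stone, agate_stone, jar from where it was at the start of the episode above 0.015 m).
It also fails if it takes over 66 s, if anything falls off the work surface, if the arm or the gripper's body presses on something with over 40 N, if the wrist force passes 120 N, or if a joint passes its speed limit or range.

## Working session

There is one attempt and no reset: what is moved stays moved. The work goes in short steps, Python scripts to look and compute and a tool call to move; the robot and the scene stay as the last step left them, time stands still between calls to the robot, and variables do not carry over. Pictures are saved under pics/ and viewed, at most 10 in all, crops included, and the job is handed in when it is done.

Besides the shell and the picture viewer there is one more tool, called after "Emit:" as name(argument=value, ...) on one line, values as JSON. carry_out: Moves the arm, as the interface text tells. Its arguments: {"type":"object","properties":{"moves":{"type":"array"}},"required":["moves"]}

```bash
mkdir -p pics; ls; cat > h.py <<'E'
import numpy as np,cv2
from rig import status, grab_frame, get_calibration, hand_in, spot_in, pinpoint, ctrl
def back(cam,u,v,d):
    c=get_calibration(cam);K,R,t=[np.array(c[k],float) for k in("K","R","t")]
    u,v,d=map(np.asarray,(u,v,d))
    p=np.stack([(u-K[0,2])/K[0,0]*d,(v-K[1,2])/K[1,1]*d,d],-1)
    return (p-t)@R
def cloud(cam,dep):
    v,u=np.mgrid[:400,:640]
    return back(cam,u,v,dep)
def ray_z(cam,uv,z):
    c=back(cam,uv[0],uv[1],0.);p=back(cam,uv[0],uv[1],1.)
    return c+(p-c)*(z-c[2])/(p[2]-c[2])
E
python3 - <<'E'
from h import *
np.set_printoptions(precision=4,suppress=True)
s=status.sense();print(s);print(ctrl.grasp_offset)
Z={'ring':.118,'stand':0,'bar_pivot':.12,'cradle':0,'green_stone':0,'pink_stone':0,'agate_stone':0,'jar':0}
ims=[]
for c in('scene','top'):
    im,d=grab_frame(c);np.savez(f'{c}0.npz',im=im,d=d);ims.append(im)
    for n in Z:
        r=pinpoint(n,c)[:2]
        for q in r: print(c,n,np.round(q['position'],1),round(q['confidence'],2),ray_z(c,q['position'],Z[n]))
cv2.imwrite('pics/a.png',cv2.resize(np.vstack(ims),(480,600)))
cv2.imwrite('pics/top.png',ims[1])
cv2.imwrite('pics/scene.png',ims[0])
E
```

```text
pics
{'time_s': 0.0, 'joints': array([ 1.1207,  0.2913, -0.1541,  1.1267, -0.    ,  1.4315]), 'joint_vel': array([ 0.002 ,  0.0003,  0.0005, -0.002 , -0.0007, -0.0028]), 'joint_efforts': array([  0.0012, -53.7141,  33.1372,   0.0158,   0.    ,  -0.    ]), 'tcp_pos': array([0.1604, 0.4995, 0.2307]), 'tcp_rot': array([ 0.1548,  0.9879, -0.0006, -0.0002]), 'wrist_force': array([ 0.2502,  0.824 , -0.3455]), 'moment': array([ 0.0559,  0.0067, -0.0266]), 'grasp_force': 0.0, 'width': 0.08550162693415052}
0.0187
scene ring [401.1 261.7] 0.69 [0.5121 0.1552 0.118 ]
scene stand [407.7 315.8] 0.63 [0.5273 0.2211 0.    ]
scene bar_pivot [404.2 257.3] 0.77 [0.5008 0.152  0.12  ]
scene cradle [293.7 183.6] 0.65 [ 0.5126 -0.2496  0.    ]
scene green_stone [275.5 162.5] 0.61 [ 0.5093 -0.3539  0.    ]
scene green_stone [336.  329.8] 0.39 [0.672  0.1554 0.    ]
scene pink_stone [319.2 163.4] 0.45 [ 0.4044 -0.2755  0.    ]
scene agate_stone [259.3 207.8] 0.59 [ 0.6369 -0.2278  0.    ]
scene jar [336.8 329.9] 0.56 [0.6708 0.1565 0.    ]
top ring [215.7 213.8] 0.57 [0.506 0.159 0.118]
top ring [443.9 219.2] 0.22 [ 0.5081 -0.3274  0.118 ]
top stand [203.5 207.7] 0.95 [0.5231 0.2186 0.    ]
top bar_pivot [218.2 211.7] 0.77 [0.5106 0.1534 0.12  ]
top cradle [398.2 219.3] 0.81 [ 0.5083 -0.2515  0.    ]
top cradle [218. 213.] 0.4 [0.5113 0.1831 0.    ]
top green_stone [444.1 218.8] 0.47 [ 0.5126 -0.3619  0.    ]
top pink_stone [410.5 265.7] 0.56 [ 0.3981 -0.2828  0.    ]
top agate_stone [390.9 166.2] 0.53 [ 0.6365 -0.2315  0.    ]
top jar [233.6 149.9] 0.69 [0.6658 0.1516 0.    ]
top jar [218.6 212.4] 0.32 [0.5128 0.1817 0.    ]
```

View pics/top.png

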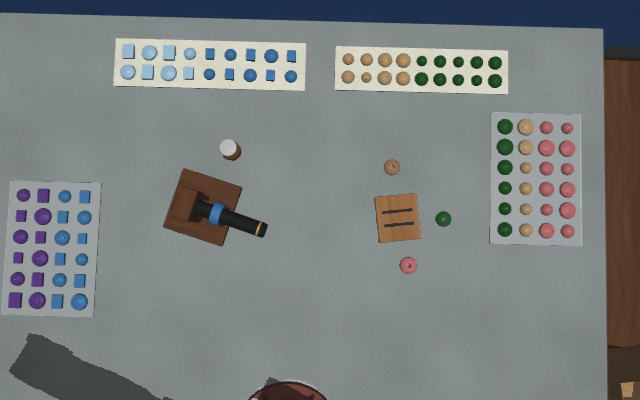

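View pics/scene.png

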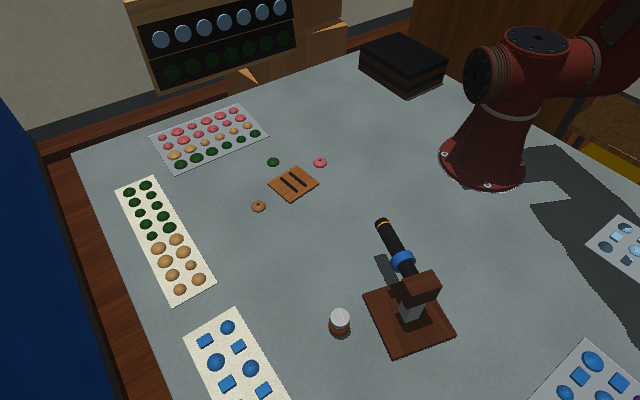

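The top view shows the ring at (217,213), the bar's tip at about (266,230) with its brass band at (259,228), and the cradle at (398,218) with its rails along world y. The scene view agrees: ring at (403,261), bar tip at (381,222), cradle at (293,184). Next I fit the bar cylinder and the cradle/stand yaw from depth.

```bash
cat >> h.py <<'E'
from scipy.optimize import least_squares
def fitbar(P,p0,yaw0,r=.016):
    # bar: point (x at y0), z, yaw, pitch ; dir = (sin,-cos..)
    def dirv(q): return np.array([np.sin(q[2])*np.cos(q[3]),-np.cos(q[2])*np.cos(q[3]),np.sin(q[3])])
    n=np.array([np.cos(yaw0),np.sin(yaw0),0])
    def res(q):
        c=p0+n*q[0]+np.array([0,0,q[1]]);w=P-c;d=dirv(q)
        return np.linalg.norm(np.cross(w,d),axis=1)-r
    s=least_squares(res,[0,0,yaw0,0],loss='soft_l1',f_scale=.001)
    return p0+n*s.x[0]+np.array([0,0,s.x[1]]),dirv(s.x),s.x,np.median(abs(res(s.x)))
E
python3 - <<'E'
from h import *
np.set_printoptions(precision=4,suppress=True)
allP=[]
for c in('top','scene'):
    f=np.load(c+'0.npz');im,d=f['im'].astype(int),f['d'];P=cloud(c,d)
    hsv=cv2.cvtColor(f['im'],cv2.COLOR_BGR2HSV)
    near=(np.hypot(P[...,0]-.49,P[...,1]-.12)<.13)&(d>0)
    blk=near&(im.max(2)<60)&(P[...,2]>.10)&(P[...,2]<.15)&(P[...,1]<.19)
    Q=P[blk];allP.append(Q);print(c,'bar px',len(Q),Q.min(0),Q.max(0))
    print(fitbar(Q,np.array([.509,.153,.12]),-.35))
    b=near&(hsv[...,0]>95)&(hsv[...,0]<125)&(hsv[...,1]>120)&(P[...,2]>.08)
    print('ring',b.sum(),P[b].mean(0),P[b].max(0),P[b].min(0))
    w=near&(P[...,2]<.02)&(P[...,2]>.006)
    near2=(np.hypot(P[...,0]-.523,P[...,1]-.2186)<.12)&(d>0)
    for nm,m in(('foot',near2&(P[...,2]>.007)&(P[...,2]<.018)),('head',near2&(P[...,2]>.142)&(P[...,2]<.155)&(im.max(2)>=45)),
       ('board',(np.hypot(P[...,0]-.51,P[...,1]+.25)<.082)&(P[...,2]>.005)&(P[...,2]<.02)&(hsv[...,1]>90)),
       ('rails',(np.hypot(P[...,0]-.51,P[...,1]+.25)<.06)&(im.max(2)<70))):
        r=cv2.minAreaRect((P[m][:,:2]*1000).astype(np.float32));print(nm,m.sum(),r,P[m][:,2].mean())
print(fitbar(np.vstack(allP),np.array([.509,.153,.12]),-.35))
E
```

```text
top bar px 836 [0.4615 0.0497 0.1038] [0.5323 0.1897 0.142 ]
(array([0.5059, 0.1541, 0.1201]), array([-0.3071, -0.9506, -0.0443]), array([-0.0033,  0.0001, -0.3125, -0.0443]), np.float64(0.0008034978826268668))
ring 239 [0.5071 0.1539 0.1371] [0.5311 0.1692 0.1455] [0.4822 0.1404 0.1069]
foot 2479 ((525.3626098632812, 219.80361938476562), (151.48770141601562, 149.47023010253906), 73.28942108154297) 0.01209396330976334
head 674 ((517.370361328125, 192.49322509765625), (97.65105438232422, 65.28186798095703), 73.34307098388672) 0.14762675881926585
board 1672 ((512.6821899414062, -247.7490997314453), (108.60136413574219, 99.91568756103516), 7.469057083129883) 0.008312636429987098
rails 140 ((512.3563232421875, -247.52996826171875), (38.36048126220703, 67.7092514038086), 7.597102165222168) 0.01359570813350405
scene bar px 751 [0.4674 0.05   0.1024] [0.5353 0.1899 0.1396]
(array([0.5084, 0.1532, 0.1196]), array([-0.3096, -0.95  , -0.0417]), array([-0.0006, -0.0004, -0.315 , -0.0417]), np.float64(0.0006204047712276613))
ring 284 [0.5166 0.155  0.1335] [0.5356 0.1723 0.1456] [0.4864 0.0669 0.0975]
foot 3606 ((528.7506103515625, 219.66876220703125), (150.25643920898438, 150.7607879638672), 73.26644134521484) 0.01186140687442146
head 693 ((520.962646484375, 192.11959838867188), (96.48880004882812, 66.0971908569336), 74.53636932373047) 0.1475573371702339
board 882 ((516.5481567382812, -247.80853271484375), (110.38555908203125, 102.3325424194336), 7.58467435836792) 0.008139104440519705
rails 165 ((506.7741394042969, -242.958251953125), (61.570594787597656, 92.4801254272461), 1.644779086112976) 0.010603371496845123
(array([0.5073, 0.1536, 0.1199]), array([-0.3117, -0.9492, -0.0424]), array([-0.0018, -0.0001, -0.3173, -0.0424]), np.float64(0.0010034203173526525))
```

```bash
cat >> h.py <<'E'
def shift(target,ang=None):
    "world TCP target & tool-y world angle -> tool shift mm, yaw"
    from scipy.spatial.transform import Rotation as Ro
    s=status.sense();R=Ro.from_quat(s['tcp_rot']).as_matrix()
    y=R[:,1];a=np.arctan2(y[1],y[0])
    d=R.T@(np.array(target)-s['tcp_pos'])*1000
    return np.round(d,1),(None if ang is None else round((a-ang+np.pi)%(2*np.pi)-np.pi,3)),s['time_s']
E
python3 -c "
from h import *
print(shift([.5073,.1536,.235],-.315))"
```

```text
(array([-436. , -223.6,   -3.7]), np.float64(1.575), 0.9)
```

Emit:
carry_out(moves=[{"x": -44,"y": -22,"z": -4,"yaw": 0.16,"jaw": 85},{"x": -87,"y": -45,"z": -4,"yaw": 0.32,"jaw": 85},{"x": -131,"y": -67,"z": -4,"yaw": 0.47,"jaw": 85},{"x": -174,"y": -89,"z": -4,"yaw": 0.63,"jaw": 85},{"x": -218,"y": -112,"z": -4,"yaw": 0.79,"jaw": 85},{"x": -262,"y": -134,"z": -4,"yaw": 0.95,"jaw": 85},{"x": -305,"y": -156,"z": -4,"yaw": 1.1,"jaw": 85},{"x": -349,"y": -179,"z": -4,"yaw": 1.26,"jaw": 85},{"x": -392,"y": -201,"z": -4,"yaw": 1.42,"jaw": 85},{"x": -436,"y": -223.6,"z": -4,"yaw": 1.575,"jaw": 85},{"x": -436,"y": -223.6,"z": -4,"yaw": 1.575,"jaw": 85},{"x": -436,"y": -223.6,"z": -4,"yaw": 1.575,"jaw": 85},{"x": -436,"y": -223.6,"z": -4,"yaw": 1.575,"jaw": 85},{"x": -436,"y": -223.6,"z": -4,"yaw": 1.575,"jaw": 85}])

```text
time_s: 2.65
tcp_pos: [0.5067, 0.1544, 0.2355]
tcp_rot: [0.809, 0.588, 0.0, -0.0]
wrist_force: [-0.1, -0.2, -0.5]
width: 0.085
grasp_force: 0.0
```

```bash
python3 - <<'E'
from h import *
np.set_printoptions(precision=4,suppress=True)
s=status.sense();print(s['tcp_pos'],s['joints'],s['wrist_force'],s['time_s'])
im,d=grab_frame('wrist');P=cloud('wrist',d);np.savez('w1.npz',im=im,P=P)
cv2.imwrite('pics/w1.png',im)
ii=im.astype(int);hsv=cv2.cvtColor(im,cv2.COLOR_BGR2HSV)
near=(np.hypot(P[...,0]-.49,P[...,1]-.12)<.13)&(d>0)
blk=near&(ii.max(2)<60)&(P[...,2]>.10)&(P[...,2]<.145)&(P[...,1]<.19)
print(blk.sum(),fitbar(P[blk],np.array([.5073,.1536,.12]),-.315))
b=near&(hsv[...,0]>95)&(hsv[...,0]<125)&(hsv[...,1]>120)&(P[...,2]>.08)
print('ring',b.sum(),cv2.minAreaRect((P[b][:,:2]*1000).astype(np.float32)),P[b][:,2].max())
print(shift([.5073,.1536,.235],-.315))
E
```

```text
[0.5067 0.1544 0.2355] [ 0.1577  0.2973 -0.133   1.1403  0.0001  2.0417] [-0.0679 -0.2278 -0.4915] 2.65
4249 (array([0.509 , 0.153 , 0.1193]), array([-0.3081, -0.9504, -0.0435]), array([ 0.0018, -0.0007, -0.3135, -0.0435]), np.float64(0.0003418103956666155))
ring 1544 ((509.31787109375, 155.70413208007812), (27.347230911254883, 45.66630172729492), 72.85933685302734) 0.1442807283358163
(array([-0.5,  0.6,  0.5]), np.float64(0.002), 2.7)
```

View pics/w1.png

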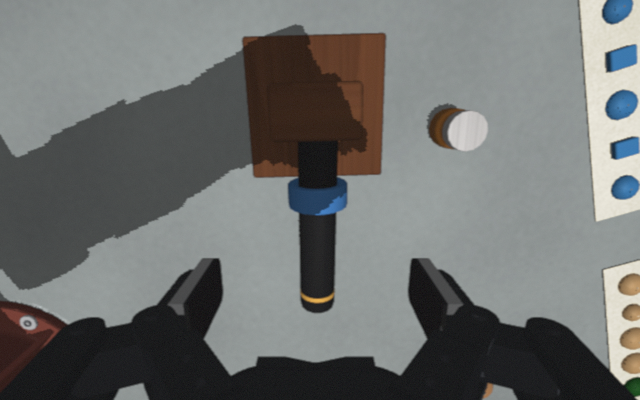

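The wrist view shows the ring at (317,195), the bar down to its tip at (317,308), and the pads nearly symmetric about column 316. I'll check the pad midpoint against the bar in the same cloud, which cancels calibration bias.

```bash
python3 - <<'E'
from h import *
np.set_printoptions(precision=1,suppress=True)
from scipy.spatial.transform import Rotation as Ro
s=status.sense();R=Ro.from_quat(s['tcp_rot']).as_matrix()
f=np.load('w1.npz');T=((f['P']-s['tcp_pos'])@R)*1000
for u in (175,200,215,220,224,405,410,416,430,455): print(u,T[270,u],T[290,u])
# finger cloud
m=(T[...,2]>-60)&(T[...,2]<20)&(abs(T[...,1])<75)
for sgn in(-1,1):
    q=T[m&(np.sign(T[...,1])==sgn)]
    q=q[(q[:,2]>-30)]
    print(sgn,len(q),np.percentile(q,[1,10,50,90,99],axis=0))
E
```

```text
175 [-134.  -184.3  236.1] [  6.7 -52.9 -35.4]
200 [ 10.2 -46.2 -26.2] [  8.8 -42.1 -38.7]
215 [  7.3 -42.  -20.9] [ -0.8 -42.  -23.4]
220 [  4.1 -41.8 -15.1] [ -4.4 -41.8 -17.7]
224 [-133.5 -119.5  235.2] [-163.1 -121.7  234.5]
405 [-134.   118.9  236.2] [-164.   121.3  236. ]
410 [  3.   43.  -13.1] [ -5.1  42.7 -16.5]
416 [  7.2  43.  -20.7] [ -1.2  43.1 -22.8]
430 [ 10.9  46.2 -27.5] [  8.1  43.  -37.6]
455 [-134.   184.8  236.2] [  6.8  53.4 -35.5]
-1 1007 [[-10.8 -55.2 -29.9]
 [ -7.5 -52.4 -28.8]
 [  6.  -42.2 -23.2]
 [ 10.8 -41.8 -16.1]
 [ 11.2 -41.6 -12.8]]
1 1023 [[-10.8  42.5 -29.9]
 [ -7.2  42.8 -28.9]
 [  6.1  43.1 -23.3]
 [ 10.9  53.3 -16.1]
 [ 11.2  56.3 -13.1]]
```

Emit:
carry_out(moves=[{"x": 2,"y": 2,"z": 30,"yaw": 0.0,"jaw": 85},{"x": 2,"y": 2,"z": 60,"yaw": 0.0,"jaw": 85},{"x": 2,"y": 2,"z": 75,"yaw": 0.0,"jaw": 85},{"x": 2,"y": 2,"z": 75,"yaw": 0.0,"jaw": 85},{"x": 2,"y": 2,"z": 75,"yaw": 0.0,"jaw": 85},{"x": 2,"y": 2,"z": 75,"yaw": 0.0,"jaw": 85}])

```text
time_s: 3.45
tcp_pos: [0.5105, 0.155, 0.1613]
tcp_rot: [0.809, 0.587, 0.001, 0.0]
wrist_force: [0.7, -0.1, -0.8]
width: 0.0852
grasp_force: 0.0
```

```bash
cat > m.py <<'E'
from h import *
np.set_printoptions(precision=4,suppress=True)
from scipy.spatial.transform import Rotation as Ro
s=status.sense();R=Ro.from_quat(s['tcp_rot']).as_matrix()
print(s['tcp_pos'],s['wrist_force'],s['width'])
im,d=grab_frame('wrist');P=cloud('wrist',d)
cv2.imwrite('pics/w2.png',im)
T=((P-s['tcp_pos'])@R)*1000
ii=im.astype(int);hsv=cv2.cvtColor(im,cv2.COLOR_BGR2HSV)
near=(np.hypot(P[...,0]-.49,P[...,1]-.12)<.13)&(d>0)
blk=near&(ii.max(2)<60)&(P[...,2]>.10)&(P[...,2]<.145)&(P[...,1]<.19)&(abs(T[...,1])<25)
c,dv,q,r=fitbar(P[blk],np.array([.509,.153,.12]),-.315)
print(blk.sum(),c,dv,q,r)
C=(c-s['tcp_pos'])@R*1000;D=dv@R
C=C-D*C[0]/D[0]
print('bar in tool at x=0',C,'dir',D)
b=near&(hsv[...,0]>95)&(hsv[...,0]<125)&(hsv[...,1]>120)&(P[...,2]>.08)
print('ring tool xyz pct',b.sum(),np.percentile(T[b],[1,5,50,95,99],axis=0))
top=b&(T[...,2]<np.percentile(T[b][:,2],50));print('upper half',T[top].min(0),T[top].max(0))
for sgn in(-1,1):
    k=T[(abs(T[...,1])<75)&(np.sign(T[...,1])==sgn)&(T[...,2]>-30)&(T[...,2]<-12)&(abs(T[...,1])>25)]
    print(sgn,np.median(k,axis=0))
E
python3 m.py
```

```text
[0.5105 0.155  0.1613] [ 0.6906 -0.0667 -0.8088] 0.08516339468803517
6833 [0.5087 0.1531 0.1191] [-0.3079 -0.9504 -0.0431] [-0.0003 -0.0009 -0.3133 -0.0432] 0.00031594900429733966
bar in tool at x=0 [ 0.     -1.1676 42.0878] dir [-0.9991  0.0016  0.0424]
ring tool xyz pct 2988 [[ -9.2729 -23.7689  18.1733]
 [ -7.5357 -21.5821  18.7434]
 [  3.5499  -0.9629  22.3192]
 [ 11.0493  18.9838  41.9707]
 [ 11.8338  21.0408  50.4151]]
upper half [ -9.5815 -15.7676  17.4017] [11.0602 12.8854 22.3186]
-1 [  6.172  -42.3019 -23.1235]
1 [  6.1006  43.0377 -23.1762]
```

View pics/w2.png

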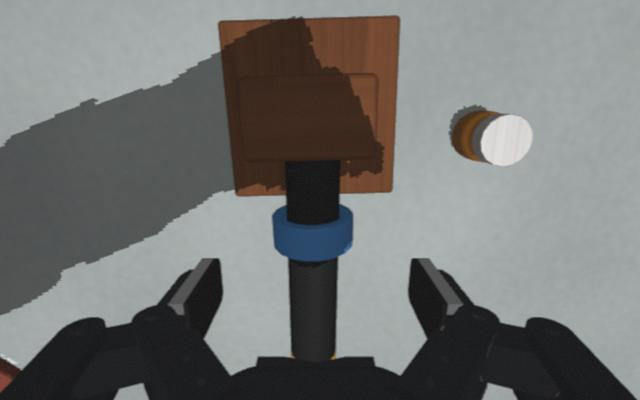

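The closer view shows the ring at (313,233) and the bar centred on column 313, slightly left of the pad midline. I'll shift y by -1.5 mm and descend around the ring.

Emit:
carry_out(moves=[{"x": 0.5,"y": -1.5,"z": 0,"yaw": 0,"jaw": 85},{"x": 0.5,"y": -1.5,"z": 20,"yaw": 0,"jaw": 85},{"x": 0.5,"y": -1.5,"z": 40,"yaw": 0,"jaw": 85},{"x": 0.5,"y": -1.5,"z": 55,"yaw": 0,"jaw": 85},{"x": 0.5,"y": -1.5,"z": 65,"yaw": 0,"jaw": 80},{"x": 0.5,"y": -1.5,"z": 65,"yaw": 0,"jaw": 74},{"x": 0.5,"y": -1.5,"z": 65,"yaw": 0,"jaw": 68},{"x": 0.5,"y": -1.5,"z": 65,"yaw": 0,"jaw": 62},{"x": 0.5,"y": -1.5,"z": 65,"yaw": 0,"jaw": 57},{"x": 0.5,"y": -1.5,"z": 65,"yaw": 0,"jaw": 55},{"x": 0.5,"y": -1.5,"z": 65,"yaw": 0,"jaw": 55}])

```text
time_s: 4.88
tcp_pos: [0.5086, 0.1558, 0.0954]
tcp_rot: [0.809, 0.587, 0.0, 0.0]
wrist_force: [0.6, 0.0, -0.4]
width: 0.0551
grasp_force: 0.0
```

```bash
python3 m.py
```

```text
[0.5086 0.1558 0.0954] [ 0.5648  0.0189 -0.3539] 0.05505032794508081
6131 [0.5087 0.1531 0.1192] [-0.3079 -0.9504 -0.0435] [-0.0003 -0.0008 -0.3133 -0.0436] 0.0003001568941023193
bar in tool at x=0 [  0.       0.9838 -23.98  ] dir [-0.9991  0.0017  0.0435]
ring tool xyz pct 7131 [[ -9.2054 -22.2405 -47.7868]
 [ -7.327  -19.7419 -47.2593]
 [  5.2301   0.9147 -43.4047]
 [ 11.1808  21.2057 -20.6851]
 [ 11.9026  23.5194 -13.7299]]
upper half [-10.1898 -13.5576 -48.9343] [ 11.6008  15.1142 -43.409 ]
-1 [  6.7905 -28.3965 -21.9192]
1 [  6.8371  29.383  -22.2194]
```

Emit:
carry_out(moves=[{"x": 0.7,"y": 0.5,"z": 0,"yaw": 0,"jaw": 55},{"x": 0.7,"y": 0.5,"z": 0,"yaw": 0,"jaw": 53},{"x": 0.7,"y": 0.5,"z": 0,"yaw": 0,"jaw": 51.5},{"x": 0.7,"y": 0.5,"z": 0,"yaw": 0,"jaw": 50},{"x": 0.7,"y": 0.5,"z": 0,"yaw": 0,"jaw": 48},{"x": 0.7,"y": 0.5,"z": 0,"yaw": 0,"jaw": 46},{"x": 0.7,"y": 0.5,"z": 0,"yaw": 0,"jaw": 44},{"x": 0.7,"y": 0.5,"z": 0,"yaw": 0,"jaw": 44}])

```text
time_s: 5.92
tcp_pos: [0.5093, 0.1564, 0.0956]
tcp_rot: [0.809, 0.587, 0.0, 0.0]
wrist_force: [-1.0, -0.6, 6.6]
width: 0.0489
grasp_force: 60.9
```

```bash
python3 m.py
```

```text
[0.5093 0.1564 0.0956] [-1.0346 -0.6168  6.6264] 0.048874537471674064
6952 [0.5086 0.1531 0.1194] [-0.3091 -0.9502 -0.0392] [-0.0004 -0.0006 -0.3145 -0.0392] 0.0003711768611381547
bar in tool at x=0 [  0.       0.4116 -23.9898] dir [-0.9992  0.0005  0.0392]
ring tool xyz pct 7158 [[ -9.8955 -22.9426 -47.4904]
 [ -7.9531 -20.5595 -46.9892]
 [  4.5518   0.2403 -43.0391]
 [ 10.4962  20.8847 -20.3849]
 [ 11.1874  23.2509 -14.5493]]
upper half [-10.5138 -14.011  -48.5253] [ 10.7451  14.8186 -43.0393]
-1 [ 10.2696 -30.3047 -21.8789]
1 [ 10.3117  30.6891 -21.9246]
```

Gripped, but pressing down about 7 N on the bar. I'll lift to centre the bore.

Emit:
carry_out(moves=[{"x": 0,"y": 0,"z": -0.5,"yaw": 0,"jaw": 44},{"x": 0,"y": 0,"z": -1,"yaw": 0,"jaw": 44},{"x": 0,"y": 0,"z": -1,"yaw": 0,"jaw": 44}])

```text
time_s: 6.35
tcp_pos: [0.5092, 0.1563, 0.0962]
tcp_rot: [0.809, 0.587, -0.0, -0.0]
wrist_force: [0.1, 1.0, -0.5]
width: 0.0485
grasp_force: 61.8
```

Emit:
carry_out(moves=[{"x": 0,"y": 0,"z": -0.6,"yaw": 0,"jaw": 44},{"x": 0,"y": 0,"z": -1.2,"yaw": 0,"jaw": 44},{"x": 0,"y": 0,"z": -1.2,"yaw": 0,"jaw": 44}])

```text
time_s: 6.72
tcp_pos: [0.5093, 0.1563, 0.0976]
tcp_rot: [0.809, 0.587, 0.0, 0.0]
wrist_force: [-0.1, 0.4, 0.3]
width: 0.0485
grasp_force: 61.8
```

Emit:
carry_out(moves=[{"x": -5,"y": 0,"z": 0.2,"yaw": 0,"jaw": 44},{"x": -10,"y": 0,"z": 0.4,"yaw": 0,"jaw": 44},{"x": -15,"y": 0,"z": 0.65,"yaw": 0,"jaw": 44},{"x": -20,"y": 0,"z": 0.85,"yaw": 0,"jaw": 44},{"x": -25,"y": 0,"z": 1.05,"yaw": 0,"jaw": 44},{"x": -30,"y": 0,"z": 1.3,"yaw": 0,"jaw": 44},{"x": -30,"y": 0,"z": 1.3,"yaw": 0,"jaw": 44}])

```text
time_s: 7.6
tcp_pos: [0.4998, 0.1275, 0.0962]
tcp_rot: [0.809, 0.587, -0.0, -0.0]
wrist_force: [-0.4, -0.2, -0.8]
width: 0.0487
grasp_force: 61.8
```

```bash
python3 m.py
```

```text
[0.4998 0.1275 0.0962] [-0.3976 -0.2137 -0.8299] 0.04872565172079144
14418 [0.5087 0.1531 0.1194] [-0.3099 -0.9499 -0.0407] [-0.0003 -0.0006 -0.3153 -0.0407] 0.0003458625516488036
bar in tool at x=0 [  0.       0.5294 -22.0977] dir [-0.9992  0.0001  0.0408]
ring tool xyz pct 7189 [[ -9.6417 -22.8789 -47.5936]
 [ -7.6486 -20.4403 -47.0001]
 [  4.8444   0.3131 -42.968 ]
 [ 10.702   20.9867 -19.5908]
 [ 11.4504  23.3193 -14.2682]]
upper half [-10.7869 -14.3527 -48.1552] [ 10.8676  15.3415 -42.9703]
-1 [ 10.5828 -30.0809 -21.7818]
1 [ 10.648   30.4586 -21.8741]
```

View pics/w2.png

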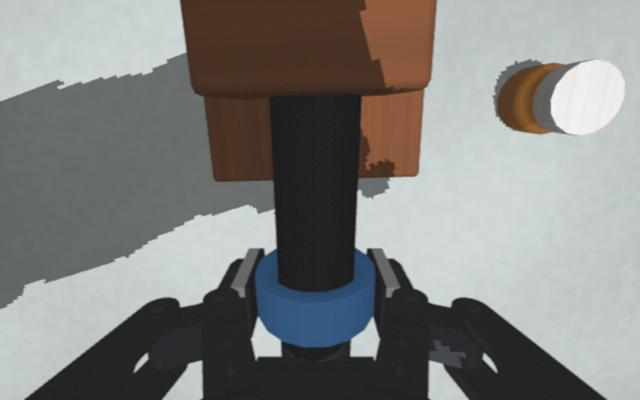

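The ring at (317,310) is held between the pads with the bar centred in its bore (bar z −22.1, ring z about −22.4). I'll continue along the bar.

Emit:
carry_out(moves=[{"x": -6,"y": 0.2,"z": 0.25,"yaw": 0,"jaw": 44},{"x": -12,"y": 0.2,"z": 0.5,"yaw": 0,"jaw": 44},{"x": -18,"y": 0.2,"z": 0.75,"yaw": 0,"jaw": 44},{"x": -24,"y": 0.2,"z": 1.0,"yaw": 0,"jaw": 44},{"x": -30,"y": 0.2,"z": 1.25,"yaw": 0,"jaw": 44},{"x": -36,"y": 0.2,"z": 1.5,"yaw": 0,"jaw": 44},{"x": -42,"y": 0.2,"z": 1.75,"yaw": 0,"jaw": 44},{"x": -48,"y": 0.2,"z": 2.0,"yaw": 0,"jaw": 44},{"x": -48,"y": 0.2,"z": 2.0,"yaw": 0,"jaw": 44}])

```text
time_s: 8.78
tcp_pos: [0.4851, 0.0818, 0.0942]
tcp_rot: [0.809, 0.587, -0.0, -0.0]
wrist_force: [0.4, 0.5, -1.0]
width: 0.0484
grasp_force: 61.8
```

```bash
python3 m.py
```

```text
[0.4851 0.0818 0.0942] [ 0.4011  0.4594 -1.013 ] 0.04837342446172181
26822 [0.5087 0.1531 0.1193] [-0.3096 -0.95   -0.0419] [-0.0003 -0.0007 -0.315  -0.0419] 0.00034928954141594595
bar in tool at x=0 [  0.       0.373  -22.0011] dir [-0.9991  0.0005  0.0419]
ring tool xyz pct 7191 [[ -9.5611 -22.9907 -47.5604]
 [ -7.6613 -20.4937 -47.0234]
 [  4.8678   0.3321 -43.0053]
 [ 10.8009  21.0108 -19.6464]
 [ 11.4599  23.307  -14.1934]]
upper half [-10.7412 -14.2782 -48.4811] [ 10.8131  14.6951 -43.0093]
-1 [ 10.4181 -30.2218 -22.1413]
1 [ 10.653   30.7691 -21.8984]
```

Emit:
carry_out(moves=[{"x": -6,"y": 0,"z": 0.25,"yaw": 0,"jaw": 44},{"x": -12,"y": 0,"z": 0.5,"yaw": 0,"jaw": 44},{"x": -18,"y": 0,"z": 0.75,"yaw": 0,"jaw": 44},{"x": -24,"y": 0,"z": 1.0,"yaw": 0,"jaw": 44},{"x": -30,"y": 0,"z": 1.25,"yaw": 0,"jaw": 44},{"x": -36,"y": 0,"z": 1.5,"yaw": 0,"jaw": 44},{"x": -44,"y": 0,"z": 1.8,"yaw": 0,"jaw": 44},{"x": -52,"y": 0,"z": 2.1,"yaw": 0,"jaw": 44},{"x": -62,"y": 0,"z": 2.5,"yaw": 0,"jaw": 44},{"x": -75,"y": 0,"z": 2.5,"yaw": 0,"jaw": 44},{"x": -75,"y": 0,"z": 2.5,"yaw": 0,"jaw": 44},{"x": -75,"y": 0,"z": 2.5,"yaw": 0,"jaw": 44}])

```text
time_s: 10.32
tcp_pos: [0.4621, 0.0108, 0.0918]
tcp_rot: [0.809, 0.587, 0.0, -0.0]
wrist_force: [0.6, 0.3, -0.3]
width: 0.0482
grasp_force: 61.8
```

```bash
python3 - <<'E'
from h import *
print(shift([.5145,-.2478,.11],.131))
E
```

```text
(array([-229.6,  130. ,  -18.3]), np.float64(-0.446), 10.325)
```

```bash
python3 - <<'E'
from h import *
print(shift([.522,-.307,.18],.131))
E
```

```text
(array([-283.5,  155.5,  -88.3]), np.float64(-0.446), 10.325)
```

Emit:
carry_out(moves=[{"x": -14,"y": 8,"z": -22,"yaw": -0.02,"jaw": 44},{"x": -40,"y": 22,"z": -50,"yaw": -0.06,"jaw": 44},{"x": -70,"y": 38,"z": -75,"yaw": -0.11,"jaw": 44},{"x": -105,"y": 58,"z": -88,"yaw": -0.17,"jaw": 44},{"x": -140,"y": 77,"z": -88,"yaw": -0.23,"jaw": 44},{"x": -175,"y": 96,"z": -88,"yaw": -0.28,"jaw": 44},{"x": -210,"y": 115,"z": -88,"yaw": -0.34,"jaw": 44},{"x": -245,"y": 135,"z": -88,"yaw": -0.4,"jaw": 44},{"x": -270,"y": 148,"z": -88,"yaw": -0.43,"jaw": 44},{"x": -283,"y": 155,"z": -88,"yaw": -0.446,"jaw": 44},{"x": -283,"y": 155,"z": -88,"yaw": -0.446,"jaw": 44},{"x": -283,"y": 155,"z": -88,"yaw": -0.446,"jaw": 44},{"x": -283,"y": 155,"z": -88,"yaw": -0.446,"jaw": 44}])

```text
time_s: 11.95
tcp_pos: [0.5217, -0.3052, 0.1799]
tcp_rot: [0.659, 0.752, 0.0, -0.0]
wrist_force: [0.3, -0.8, -0.0]
width: 0.0489
grasp_force: 62.0
```

```bash
cat > c.py <<'E'
from h import *
import sys
np.set_printoptions(precision=2,suppress=True)
from scipy.spatial.transform import Rotation as Ro
s=status.sense();R=Ro.from_quat(s['tcp_rot']).as_matrix()
print(s['tcp_pos']*1000,s['wrist_force'],s['width'],s['time_s'])
im,d=grab_frame('wrist');P=cloud('wrist',d);cv2.imwrite(sys.argv[1],im)
T=((P-s['tcp_pos'])@R)*1000;hsv=cv2.cvtColor(im,cv2.COLOR_BGR2HSV);ii=im.astype(int)
reg=(np.hypot(P[...,0]-.5145,P[...,1]+.2478)<.085)&(d>0)
for nm,m in(('board',reg&(P[...,2]>.004)&(P[...,2]<.012)&(hsv[...,1]>90)),('rails',reg&(P[...,2]>.0115)&(P[...,2]<.022)&(np.hypot(P[...,0]-.5145,P[...,1]+.2478)<.06))):
    if m.sum()>20: print(nm,m.sum(),cv2.minAreaRect(T[m][:,:2].astype(np.float32)),cv2.minAreaRect(1000*P[m][:,:2].astype(np.float32)),P[m][:,2].mean())
b=(hsv[...,0]>95)&(hsv[...,0]<125)&(hsv[...,1]>120)&(np.linalg.norm(T,axis=-1)<80)
print('ring',np.percentile(T[b],[1,50,99],axis=0))
E
python3 c.py pics/c1.png
```

```text
[ 521.73 -305.23  179.9 ] [ 0.31 -0.83 -0.01] 0.04890526187214664 11.95
board 11101 ((57.74150085449219, 1.8166427612304688), (98.58696746826172, 108.82701110839844), 0.0002551377983763814) ((515.9330444335938, -247.71636962890625), (108.82696533203125, 98.5870132446289), 7.553844451904297) 0.00761154322606025
rails 997 ((57.38197326660156, 2.3011302947998047), (69.36283111572266, 38.08808898925781), 0.1997786909341812) ((516.4608154296875, -248.01031494140625), (38.08809280395508, 69.36274719238281), 7.354574680328369) 0.013599428561103724
ring [[ -9.39 -22.84 -47.4 ]
 [  4.08   0.12 -38.6 ]
 [ 11.2   23.    -2.88]]
```

View pics/c1.png

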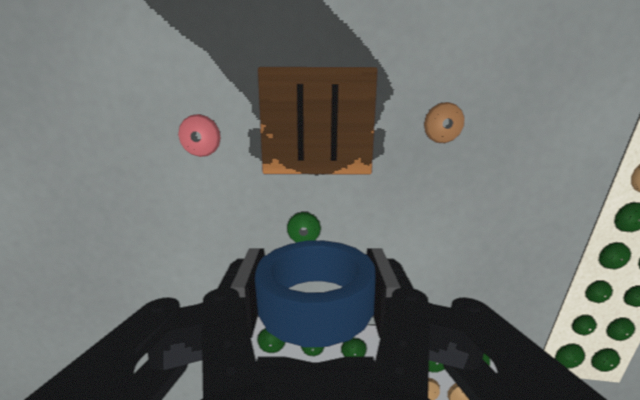

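The wrist view shows the cradle at (318,122) with its rails parallel to the tool x axis, the ring held level at (316,292), and the stones well to the sides. Next I move over the cradle and go down.

Emit:
carry_out(moves=[{"x": 15,"y": 1.9,"z": 0,"yaw": 0,"jaw": 44},{"x": 35,"y": 1.9,"z": 20,"yaw": 0,"jaw": 44},{"x": 52,"y": 1.9,"z": 45,"yaw": 0,"jaw": 44},{"x": 57,"y": 1.9,"z": 75,"yaw": 0,"jaw": 44},{"x": 57,"y": 1.9,"z": 105,"yaw": 0,"jaw": 44},{"x": 57,"y": 1.9,"z": 125,"yaw": 0,"jaw": 44},{"x": 57,"y": 1.9,"z": 135,"yaw": 0,"jaw": 44},{"x": 57,"y": 1.9,"z": 140,"yaw": 0,"jaw": 44},{"x": 57,"y": 1.9,"z": 140,"yaw": 0,"jaw": 44},{"x": 57,"y": 1.9,"z": 140,"yaw": 0,"jaw": 44}])

```text
time_s: 13.25
tcp_pos: [0.5166, -0.2498, 0.0404]
tcp_rot: [0.659, 0.752, 0.0, 0.001]
wrist_force: [-0.1, -0.4, -0.1]
width: 0.0484
grasp_force: 62.1
```

```bash
python3 c.py pics/c2.png
```

```text
[ 516.6  -249.77   40.42] [-0.11 -0.41 -0.06] 0.04843460509763723 13.25
board 18173 ((7.316490173339844, -0.4459342956542969), (89.70365142822266, 109.11048126220703), 0.03016424924135208) ((515.23583984375, -242.59634399414062), (109.10941314697266, 89.7046890258789), 7.471724987030029) 0.007522601903724925
rails 1515 ((2.4324607849121094, -0.11498832702636719), (69.84182739257812, 38.185237884521484), 0.06671607494354248) ((516.1956176757812, -247.39198303222656), (38.185462951660156, 69.84220886230469), 7.4359893798828125) 0.013514488890147724
ring [[ -8.84 -22.91 -47.38]
 [  4.27   0.09 -38.41]
 [ 11.38  22.82  -2.54]]
```

View pics/c2.png

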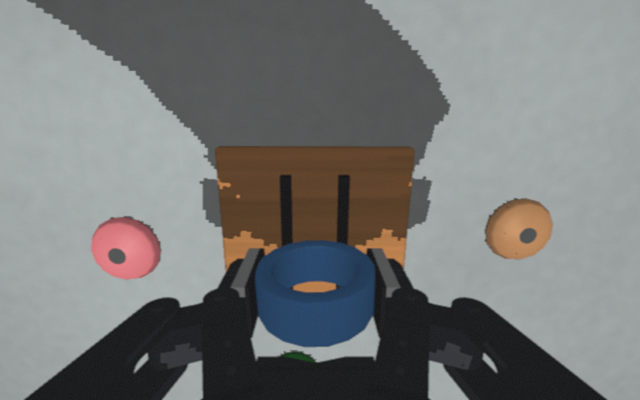

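The ring at (316,292) sits centred over the rails (columns 285 and 344), within 0.4 mm. Final slow descent.

Emit:
carry_out(moves=[{"x": 1.5,"y": -0.3,"z": 8,"yaw": 0,"jaw": 44},{"x": 1.5,"y": -0.3,"z": 16,"yaw": 0,"jaw": 44},{"x": 1.5,"y": -0.3,"z": 21,"yaw": 0,"jaw": 44},{"x": 1.5,"y": -0.3,"z": 24,"yaw": 0,"jaw": 44},{"x": 1.5,"y": -0.3,"z": 25,"yaw": 0,"jaw": 44},{"x": 1.5,"y": -0.3,"z": 25.5,"yaw": 0,"jaw": 44},{"x": 1.5,"y": -0.3,"z": 25.5,"yaw": 0,"jaw": 44}])

```text
time_s: 14.18
tcp_pos: [0.5157, -0.2481, 0.0144]
tcp_rot: [0.659, 0.752, 0.0, 0.0]
wrist_force: [0.8, -0.3, -0.8]
width: 0.0485
grasp_force: 62.1
```

Emit:
carry_out(moves=[{"x": 0,"y": 0,"z": 0.5,"yaw": 0,"jaw": 44},{"x": 0,"y": 0,"z": 1,"yaw": 0,"jaw": 44},{"x": 0,"y": 0,"z": 1,"yaw": 0,"jaw": 44}])

```text
time_s: 14.55
tcp_pos: [0.5157, -0.2481, 0.0132]
tcp_rot: [0.659, 0.752, 0.0, 0.0]
wrist_force: [-0.7, 0.1, 0.8]
width: 0.0487
grasp_force: 62.1
```

Emit:
carry_out(moves=[{"x": 0,"y": 0,"z": 0.4,"yaw": 0,"jaw": 44},{"x": 0,"y": 0,"z": 0.8,"yaw": 0,"jaw": 44},{"x": 0,"y": 0,"z": 0.8,"yaw": 0,"jaw": 44}])

```text
time_s: 14.92
tcp_pos: [0.5158, -0.2481, 0.0128]
tcp_rot: [0.659, 0.752, 0.0, 0.0]
wrist_force: [-0.6, 0.1, 5.3]
width: 0.0487
grasp_force: 62.8
```

Contact at about 5 N at the expected height. I'll open slowly.

Emit:
carry_out(moves=[{"x": 0,"y": 0,"z": -0.2,"yaw": 0,"jaw": 48},{"x": 0,"y": 0,"z": -0.2,"yaw": 0,"jaw": 49},{"x": 0,"y": 0,"z": -0.2,"yaw": 0,"jaw": 50},{"x": 0,"y": 0,"z": -0.2,"yaw": 0,"jaw": 51},{"x": 0,"y": 0,"z": -0.2,"yaw": 0,"jaw": 53},{"x": 0,"y": 0,"z": -0.2,"yaw": 0,"jaw": 58},{"x": 0,"y": 0,"z": -0.2,"yaw": 0,"jaw": 64},{"x": 0,"y": 0,"z": -0.2,"yaw": 0,"jaw": 70},{"x": 0,"y": 0,"z": -0.2,"yaw": 0,"jaw": 74},{"x": 0,"y": 0,"z": -0.2,"yaw": 0,"jaw": 74}])

```text
time_s: 16.18
tcp_pos: [0.5157, -0.2481, 0.0126]
tcp_rot: [0.659, 0.752, -0.0, 0.0]
wrist_force: [-0.3, -0.8, -0.6]
width: 0.0739
grasp_force: 0.0
```

```bash
python3 c.py pics/c3.png
```

```text
[ 515.66 -248.08   12.62] [-0.3  -0.78 -0.64] 0.07392391300461706 16.175
board 23803 ((0.4184532165527344, 0.2633705139160156), (100.1291732788086, 109.28272247314453), 0.03743274137377739) ((515.8650512695312, -247.62693786621094), (109.28263854980469, 100.12921142578125), 7.467894077301025) 0.007546665831777735
rails 3752 ((13.183929443359375, 0.48036956787109375), (44.80052185058594, 74.71814727783203), 0.0007510532159358263) ((514.412353515625, -234.94229125976562), (74.71810913085938, 44.80042266845703), 7.50478982925415) 0.0166074796221073
ring [[ -7.53 -21.79 -47.61]
 [  5.12   0.46 -39.39]
 [ 11.69  22.15  -3.14]]
```

Released and stable. I'll retreat straight up.

Emit:
carry_out(moves=[{"x": 0,"y": 0,"z": -10,"yaw": 0,"jaw": 80},{"x": 0,"y": 0,"z": -25,"yaw": 0,"jaw": 85},{"x": 0,"y": 0,"z": -50,"yaw": 0,"jaw": 85},{"x": 0,"y": 0,"z": -85,"yaw": 0,"jaw": 85},{"x": -40,"y": 0,"z": -120,"yaw": 0,"jaw": 85},{"x": -60,"y": 0,"z": -150,"yaw": 0,"jaw": 85},{"x": -60,"y": 0,"z": -150,"yaw": 0,"jaw": 85},{"x": -60,"y": 0,"z": -150,"yaw": 0,"jaw": 85},{"x": -60,"y": 0,"z": -150,"yaw": 0,"jaw": 85}])

```text
time_s: 17.35
tcp_pos: [0.5229, -0.3065, 0.1618]
tcp_rot: [0.659, 0.752, -0.0, -0.001]
wrist_force: [0.6, 0.4, 0.3]
width: 0.085
grasp_force: 0.0
```

```bash
python3 c.py pics/c4.png; python3 - <<'E'
from h import *
im,d=grab_frame('wrist');P=cloud('wrist',d);hsv=cv2.cvtColor(im,cv2.COLOR_BGR2HSV)
b=(hsv[...,0]>95)&(hsv[...,0]<125)&(hsv[...,1]>120)&(np.hypot(P[...,0]-.5155,P[...,1]+.248)<.05)
print(b.sum(),cv2.minAreaRect((P[b][:,:2]*1000).astype(np.float32)),P[b][:,2].max())
E
```

```text
[ 522.88 -306.46  161.78] [0.56 0.41 0.33] 0.08500538797919066 17.35
board 11123 ((58.8690299987793, 1.129608154296875), (108.86100006103516, 99.09593963623047), 89.99095153808594) ((516.044189453125, -247.7601776123047), (108.8617172241211, 99.0958251953125), 7.547335147857666) 0.007598534226838768
rails 783 ((58.622859954833984, 1.5525436401367188), (69.80579376220703, 37.87324905395508), 0.41742756962776184) ((516.5059814453125, -247.9573974609375), (37.8732795715332, 69.80370330810547), 7.122588157653809) 0.013688499745649636
1568 ((515.455322265625, -246.44468688964844), (48.025638580322266, 25.59592056274414), 17.39332389831543) 0.30418024236610725Traceback (most recent call last):
  File "c.py", line 13, in <module>
    print('ring',np.percentile(T[b],[1,50,99],axis=0))
                 ~~~~~~~~~~~~~^^^^^^^^^^^^^^^^^^^^^^^
    return _quantile_unchecked(
        a, q, axis, out, overwrite_input, method, keepdims, weights)
    return _ureduce(a,
                    func=_quantile_ureduce_func,
    ...<5 lines>...
                    overwrite_input=overwrite_input,
                    method=method)
    r = func(a, **kwargs)
    result = _quantile(arr,
                       quantiles=q,
    ...<2 lines>...
                       out=out,
                       weights=wgt)
    slices_having_nans = np.isnan(arr[-1, ...])
                                  ~~~^^^^^^^^^
IndexError: index -1 is out of bounds for axis 0 with size 0
```

View pics/c4.png

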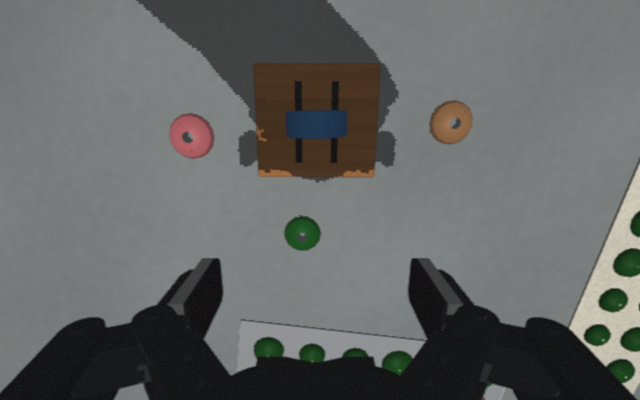

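The ring lies at (317,124), centred on the rails (columns 298 and 335) with its bore along them. The stones are untouched and the gripper is clear.

```bash
python3 -c "
from rig import hand_in
print(hand_in())"
```

```text
the job is handed in; nothing more can be done
None
```

The blue ring was slid off the bar and set down and released midway along the cradle's rails, its bore along them. The stones and jar were not touched, and the job is handed in; no verdict came back.

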